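Refit the bottle tray on its turntable base

ROBOT

A 7-joint arm with a two-finger parallel gripper is mounted at the origin on the work surface. World frame = base frame: x ahead of the robot, y to its left, z up, the work surface at z = 0. Lengths are in m, angles in rad, forces in N, time in s.
With the tool pointing down it reaches from about 0.425 to 0.925 m from the base axis. Payload 6.8 kg.
Tool frame: the origin (TCP) lies at the very end of the fingers, on their centre line; the grasp point (between the pads) lies 19 mm behind it; z points along the fingers, x is the direction in which the jaws open and shut, and the axes are right-handed (so a half turn about z gives the same grasp; the last joint's range is limited). The gripper opens to 85 mm and grips with 20 to 120 N. Pads are 22 mm wide; open, the fingers measure 114 mm over their backs; the gripper's body (76 mm by 85 mm) begins 54 mm behind the grasp point. The pads swing forward as they close: fully open they stand 13 mm farther back than shut.
Start: joints at [1.027, 0.477, 0.022, 1.555, -0.011, 1.109, -0.083], TCP at [0.285, -0.612, 0.231] pointing down, gripper open.
Joint ranges: [-2.96, 2.96], [-0.34, 2.1], [-1.41, 1.46], [0.24, 2.44], [-1.37, 4.51], [0.17, 1.92], [-2.96, 2.96]. Speed limits (rad/s): [2.39, 2.39, 3.14, 3.14, 3.14, 3.14, 3.14].

INTERFACE

Orientations are given as a unit quaternion [w, x, y, z].
In Python, from station import bot gives the robot as it stands.
- The arm moves only by the shell command python3 -m creep 'ROWS' [FORCE]. ROWS is JSON, a list that holds one entry, the list of rows, each a list of 7 numbers: the shift along the tool's x, y, z in cm, then the turn, a rotation vector about the tool's x, y, z in rad, then the opening, from 0 (shut) to 1 (fully open). In form: [[[dx, dy, dz, wx, wy, wz, claw], ...]]. A call has 1 to 10 rows; each row is the pose to reach, as a shift and turn from the pose commanded when the call began, along the tool's axes at that moment; what a row does not reach only later rows make up. A row lasts 1/8 s, in which the tool goes at most 62.5 mm and 10.7 degrees, less where a joint would pass 70% of its speed; a pose out of reach is approached as far as the arm can. A call with a gripper value outside its range is refused whole. The fingers move at their own pace and stop on an object; FORCE is the grip in N (left out, the last holds). Time passes only in rows, so rows that repeat a pose let the fingers close. It gives the time, the measured TCP pose, the force and the opening at its end, in the units of the state.
- bot.get_obs(): the state, without advancing time (a new reading comes with each control period).
- bot.read_camera(name): name is "scene" or "top" or "wrist"; returns (picture, depth): 420x560x3 uint8, blue, green, red; 420x560 float32, m along the optical axis (not along the pixel's ray), 0 where there is no reading.
- bot.calibration(name): a dict with "mtx" (3x3 intrinsics, pixels), "dist_coeffs" ([k1, k2, p1, p2, k3] as OpenCV has them; the pictures are not rectified), "rvec" (rotation vector, rad) and "tvec" (3), from world to camera coordinates, as OpenCV has them. Camera axes: x right, y down, z forward; pixel columns grow to the right and rows downward; lengths in m; the calibration is good to about 2 mm. A picture is of the moment at which its call begins: read the wrist's pose just before it. calibration takes no time and is no camera call; for the wrist camera it gives the pose at the moment of the call.
- bot.hand_in(): hands the job in, once; it reports no verdict.
Trained networks look in the newest picture that a camera, given by its name, has taken for a name from the list of things; names that differ only in an ending like _2 or _b are one class to them, and where a whole thing is asked for, a point or a joint stands for the part that bears it (a point fixed in the world has none). Each returns a list of dicts, best first, with "p" (0 to 1); they miss things now and then, are a little off and sometimes report something else, mostly with a low value. They report only what shows in the picture. A call takes as long as a camera call. They do not tell look-alikes from the thing itself.
- bot.find_in(camera, label): "xy" ([column, row] in pixels, amid what is visible of it).
- bot.silhouettes(camera, label): "mask" (420x560 bool, what is visible of it) and "xy" ([column, row] in pixels, amid what is visible of it).
The state is a dict: "t": time; "q": joint angles; "joint_vel": joint speeds; "joint_torque": joint torques, N m; "eef_pos": TCP position; "tool_rot": TCP orientation; "contact_force": force on the tool from outside, world axes, zero at the start; "torque": the same for the moment, N m; "gripper_width": opening from 0.0 (shut) to 1.0 (fully open).
Only numpy, scipy, OpenCV 4.12 (cv2) and the standard library are available. Lean on these libraries where they do the work, as an engineer would, in place of code of your own. Each camera call takes 0.05 s, during which the arm holds its last target.

TASK

Put the round wooden tray with the two large holes back on the turntable base: turn it so that its holes line up with the two studs, lower it over them until it lies fully home and flat on the base, and only then let go. The similar tray with the small holes does not fit: leave it where it is.

Things in the scene. Friction and masses are not known exactly. Their poses are not given: they have to be found in the camera images.
- tray: The tray to fit: loose flat wooden disc, 170 mm across, 12 mm thick, about 240 g. Two 36 mm through holes centred at x = +54 and -54 mm, y = 0 in its frame. Upright wooden grip block on its middle, 60 mm long along x (in line with the holes), 18 mm thick along y, from z = 12 to z = 58 mm. Origin: centre of the underside, on the table; z up. A half turn makes no difference.
- other_tray: A second tray of the same wood, size and grip block, whose two holes (in the same places) are only 18 mm across, too small for the studs. To be left where it is. Origin and axes as for the tray.
- hub: Turntable base, fixed, does not turn: round wooden plate 170 mm across, upper face at z = 28 mm. Two upright studs on it at x = +54 and -54 mm, y = 0 in its frame: 26 mm across at the foot, tapering to 10 mm at the tip, 30 mm tall (tips at z = 58 mm). Origin: centre of its foot, at table height; z up. The seated tray's underside lies on the plate, its x along the base's x, either way round.
Not all that is in view belongs to the job. Leave any yellow look-alike of the tray alone. What is shaped like the hub but red is not meant.

How it is judged:
By the outcome, as a careful person would: the job done as asked, in the order asked, and still so for the second after the job is handed in, with the robot touching nothing.
It also fails if it takes over 38 s, if anything falls off the work surface, if the arm or the gripper's body presses on something with over 40 N, if the wrist force passes 120 N, or if a joint passes its speed limit or range.

## Working session

There is one attempt and no reset: what is moved stays moved. The work goes in short steps, Python scripts to look and compute and a shell command to move; the robot and the scene stay as the last step left them, time stands still between calls to the robot, and variables do not carry over. Pictures are saved under pics/ and viewed, and the job is handed in when it is done.

```bash
ls; mkdir -p pics
python3 - <<'E'
from station import bot
import cv2
for n in ("scene","top"):
    im,d=bot.read_camera(n); cv2.imwrite(f"pics/{n}0.png",im)
    import numpy as np; np.savez(f"{n}0.npz",im=im,d=d)
    print(n,bot.calibration(n))
print(bot.get_obs())
E
```

```text
pics
scene {'mtx': array([[529.75634005,   0.        , 282.64172612],
       [  0.        , 529.75634005, 206.49651638],
       [  0.        ,   0.        ,   1.        ]]), 'dist_coeffs': array([-0.1414395,  0.       ,  0.       ,  0.       ,  0.       ]), 'rvec': array([ 1.3414891 ,  2.35626848, -0.76726681]), 'tvec': array([ 0.28685258, -0.22283646,  1.73266401])}
top {'mtx': array([[379.72922902,   0.        , 281.10665692],
       [  0.        , 379.72922902, 212.82453675],
       [  0.        ,   0.        ,   1.        ]]), 'dist_coeffs': array([-0.0815936,  0.       ,  0.       ,  0.       ,  0.       ]), 'rvec': array([ 2.20405545, -2.13415844,  0.18027096]), 'tvec': array([-0.12188457,  0.44103574,  1.01046123])}
{'t': 0.1, 'q': array([ 1.02695033,  0.47773835,  0.02232198,  1.556362  , -0.0114943 ,
        1.10929993, -0.08311632]), 'joint_vel': array([ 0.00036652, -0.00196655,  0.00021834, -0.00286164,  0.00066018,
       -0.00071057, -0.00101586]), 'joint_torque': array([ 4.71331441e-03, -5.97765219e+01,  1.61397893e+00, -2.81957066e+01,
        1.28522908e-02,  4.96644789e-03,  2.77838825e-05]), 'eef_pos': array([ 0.28467929, -0.6114339 ,  0.23040454]), 'tool_rot': array([-4.00298382e-04,  8.43240189e-01, -5.37536303e-01, -7.38339540e-04]), 'contact_force': array([ 0.2420763 , -0.23748068, -0.56034186]), 'torque': array([-0.02451939, -0.00409426,  0.01523607]), 'gripper_width': 0.9994926788525585}
```

View pics/scene0.png

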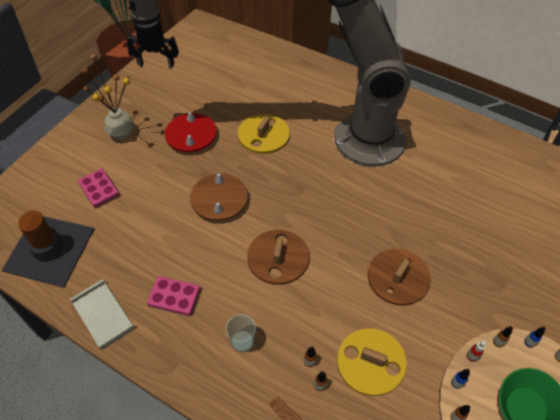

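View pics/top0.png

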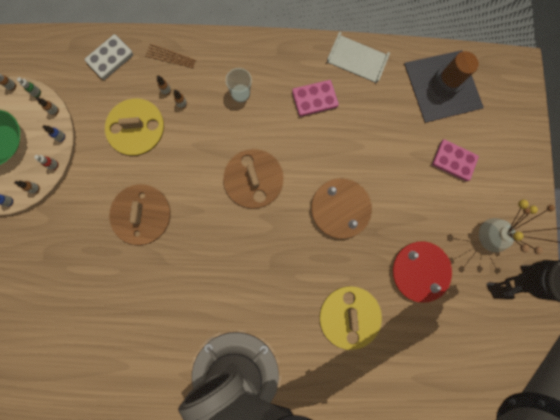

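```bash
cat > h.py <<'E'
import numpy as np,cv2
from station import bot
def ortho(im,cal,cx,cy,z,half=0.11,s=0.0005):
    # rows: +x up, cols: +y left  (image: row=(cx+half-x)/s, col=(cy+half-y)/s)
    n=int(2*half/s)
    r,c=np.mgrid[0:n,0:n]
    P=np.stack([cx+half-r*s,cy+half-c*s,np.full(r.shape,z)],-1).reshape(-1,3).astype(float)
    uv,_=cv2.projectPoints(P,cal["rvec"],cal["tvec"],cal["mtx"],cal["dist_coeffs"])
    uv=uv.reshape(n,n,2).astype(np.float32)
    return cv2.remap(im,uv[...,0],uv[...,1],cv2.INTER_CUBIC)
def ray(cal,u,v,z):
    p=cv2.undistortPoints(np.array([[[u,v]]],float),cal["mtx"],cal["dist_coeffs"])[0,0]
    R=cv2.Rodrigues(cal["rvec"])[0]; C=-R.T@cal["tvec"]; d=R.T@np.array([p[0],p[1],1])
    return C+d*(z-C[2])/d[2]
E
python3 - <<'E'
from h import *
D=np.load("top0.npz"); c=bot.calibration("top"); im=D["im"]
out=[]
for k,(u,v,z) in dict(tray=(253,179,.012),other=(140,214,.012),hub=(342,209,.028)).items():
    p=ray(c,u,v,z); print(k,p)
    o=ortho(im,c,p[0],p[1],z); np.save(k+".npy",o); out.append(o[::1,::1])
o=np.hstack(out); o=cv2.resize(o,(798,266),interpolation=cv2.INTER_AREA)
S=np.load("scene0.npz"); 
a=cv2.resize(S["im"][225:290,235:325],(399,288),interpolation=cv2.INTER_CUBIC);b=cv2.resize(S["im"][245:310,355:445],(399,288),interpolation=cv2.INTER_CUBIC)
cv2.imwrite("pics/c1.png",np.vstack([o,np.hstack([a,b])]))
E
```

```text
tray [ 0.54075951 -0.02603849  0.012     ]
other [0.43034073 0.28488594 0.012     ]
hub [ 0.46171619 -0.27652561  0.028     ]
```

View pics/c1.png

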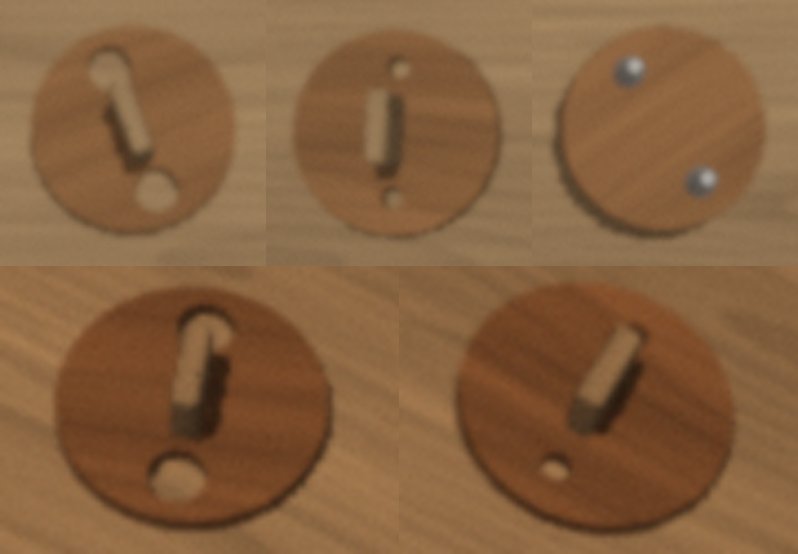

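Run:
```python
from h import *
from scipy.optimize import least_squares
T=np.load("top0.npz")["im"];S=np.load("scene0.npz")["im"]
ct,cs=bot.calibration("top"),bot.calibration("scene")
def toW(k,c,z,m): return None
p0={"tray":(0.54076,-0.02604,.012),"hub":(0.46172,-0.27653,.028)}
for k,(x,y,z) in p0.items():
  for nm,im,c in (("top",T,ct),("scene",S,cs)):
    o=ortho(im,c,x,y,z)
    hsv=cv2.cvtColor(o,cv2.COLOR_BGR2LAB).astype(float)
    # disc edge: radial profile of strongest gradient near r=85mm
    g=cv2.GaussianBlur(hsv,(0,0),4)
    n=440;cc=np.array([220.,220.])
    for it in range(3):
        pts=[]
        for a in np.radians(np.arange(0,360,3)):
            rr=np.arange(140,200)
            cx=cc[0]+rr*np.cos(a);cy=cc[1]+rr*np.sin(a)
            pr=np.stack([cv2.remap(g[...,i].astype(np.float32),cx[None].astype(np.float32),cy[None].astype(np.float32),1)[0] for i in range(3)],-1)
            d=np.linalg.norm(pr[4:]-pr[:-4],axis=1); r=rr[2+d.argmax()]
            pts.append([cc[0]+r*np.cos(a),cc[1]+r*np.sin(a)])
        pts=np.array(pts)
        f=lambda q:np.hypot(*(pts-q[:2]).T)-q[2]
        s=least_squares(f,[*cc,170],loss="soft_l1",f_scale=2);cc=s.x[:2]
    print(k,nm,"disc c",x+.11-cc[1]*.0005,y+.11-cc[0]*.0005,"r",s.x[2]*.5)
    cv2.imwrite(f"pics/o_{k}_{nm}.png",o)
  zz=.012 if k=="tray" else .058
  a=np.hstack([ortho(T,ct,x,y,zz,s=.00055),ortho(S,cs,x,y,zz,s=.00055)]); 
  cv2.imwrite(f"pics/oo_{k}.png",a); print(a.shape)
```

```text
tray top disc c 0.541536167426274 -0.0254263014651622 r 86.21320442400807
tray scene disc c 0.5465661445356721 -0.026560897496920033 r 87.19032821118695
(400, 800, 3)
hub top disc c 0.4622630174402046 -0.27136646546867305 r 87.90911472736528
hub scene disc c 0.4715072242113396 -0.2694721075953586 r 89.94919481749591
(400, 800, 3)
```

View pics/oo_tray.png

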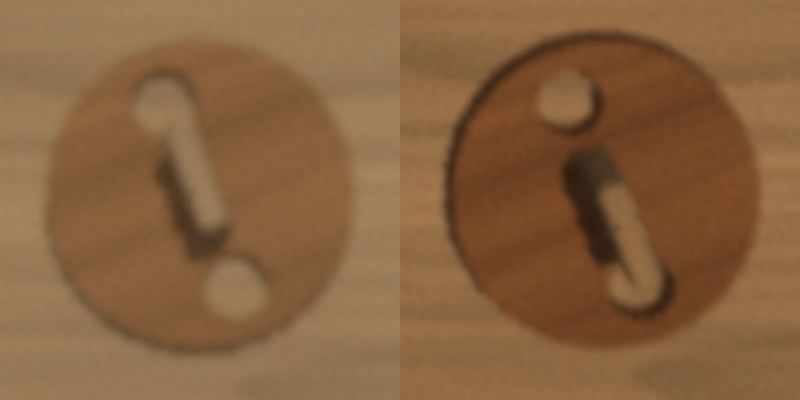

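View pics/oo_hub.png

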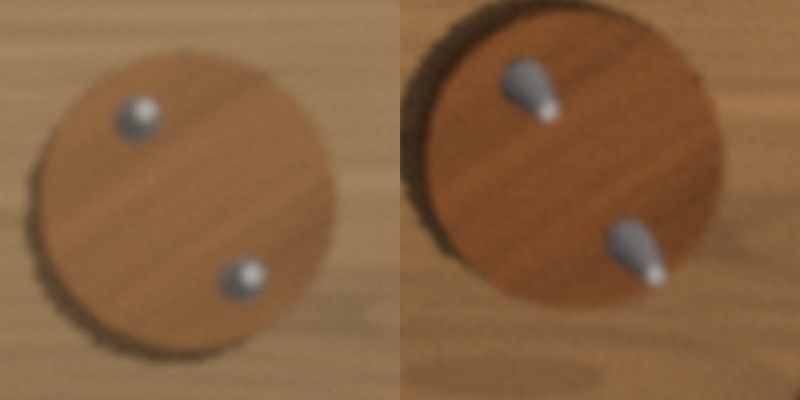

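```bash
cat >> h.py <<'E'
from scipy.spatial.transform import Rotation as Ro
def plan(x,y,z,yaw):
    """tool down, tool x at world yaw (deg, mod 180). prints shift cm (tool axes) + rotvec"""
    o=bot.get_obs(); q=o["tool_rot"]; R=Ro.from_quat([q[1],q[2],q[3],q[0]])
    cur=np.degrees(np.arctan2(R.as_matrix()[1,0],R.as_matrix()[0,0]))
    d=R.inv().apply(np.array([x,y,z])-o["eef_pos"])*100
    print("t",round(o["t"],3),"pos",o["eef_pos"].round(4),"yaw",round(cur,2),"F",o["contact_force"].round(1),"w",round(o["gripper_width"],3))
    for k in (0,180):
        yy=yaw+k; dd=(yy-cur+180)%360-180
        a=np.radians(yy); X=np.array([np.cos(a),np.sin(a),0]);Z=np.array([0,0,-1.]);Y=np.cross(Z,X)
        G=Ro.from_matrix(np.stack([X,Y,Z],1))
        print("shift cm",d.round(2),"rot",(R.inv()*G).as_rotvec().round(4),"turn deg",round(dd,1),"q7",round(o["q"][6],2))
E
python3 -c "
from h import *
plan(.5435,-.0265,.23,111.5)
c=bot.calibration('wrist');R=cv2.Rodrigues(c['rvec'])[0];print(R,-R.T@c['tvec'],c['mtx'])"
```

```text
t 0.1 pos [ 0.2847 -0.6114  0.2304] yaw -65.03 F [ 0.2 -0.2 -0.6] w 0.999
shift cm [-42.1  -48.15   0.11] rot [-2.6000e-03  3.0000e-04 -3.0811e+00] turn deg 176.5 q7 -0.08
shift cm [-42.1  -48.15   0.11] rot [0.0002 0.0017 0.0605] turn deg -3.5 q7 -0.08
[[ 0.42231793 -0.90644442 -0.00246752]
 [-0.86507034 -0.40385158  0.29758563]
 [-0.27074135 -0.12354117 -0.95469194]] [ 0.35263147 -0.58001632  0.3731013 ] [[337.32239975   0.         285.63570535]
 [  0.         337.32239975 208.37596005]
 [  0.           0.           1.        ]]
```

```bash
python3 -m creep '[[[-4,-4.6,0,0,0,0.03,1],[-8,-9.2,0,0,0,0.06,1],[-12,-13.8,0,0,0,0.06,1],[-16,-18.4,0,0,0,0.06,1],[-20,-23,0,0,0,0.06,1],[-24,-27.5,0,0,0,0.06,1],[-28,-32.1,0,0,0,0.06,1],[-32,-36.6,0,0,0,0.06,1],[-36,-41.2,0,0,0,0.06,1],[-40,-45.7,0,0,0,0.06,1]]]'
python3 -m creep '[[[-2.1,-2.45,0,0,0,0,1],[-2.1,-2.45,0,0,0,0,1]]]'
python3 - <<'E'
from h import *
plan(.5435,-.0265,.23,111.5)
c=bot.calibration('wrist'); im,d=bot.read_camera('wrist'); np.savez("w1.npz",im=im,d=d,**c); 
a=ortho(im,c,.5435,-.0265,.012,s=.00055); cv2.imwrite("pics/w1.png",np.hstack([im[:400,:],a])[:, :]);
E
```

```text
t: 1.35
eef_pos: [0.5307, -0.0546, 0.2312]
tool_rot: [0.0, 0.827, -0.563, -0.0]
contact_force: [0.8, -0.5, -1.2]
gripper_width: 0.999
t: 1.6
eef_pos: [0.5461, -0.0245, 0.231]
tool_rot: [-0.001, 0.828, -0.56, -0.0]
contact_force: [-0.1, 0.1, 0.9]
gripper_width: 1.003
t 1.6 pos [ 0.5461 -0.0245  0.231 ] yaw -68.16 F [-0.1  0.1  0.9] w 1.003
shift cm [0.09 0.31 0.1 ] rot [-2.1000e-03 -5.0000e-04 -3.1356e+00] turn deg 179.7 q7 -1.34
shift cm [0.09 0.31 0.1 ] rot [-0.0003  0.0014  0.0059] turn deg -0.3 q7 -1.34
```

Run:
```python
import cv2
a=cv2.imread("pics/w1.png");print(a.shape);cv2.imwrite("pics/w1s.png",cv2.resize(a[:,:560],None,fx=.7,fy=.7));cv2.imwrite("pics/w1o.png",a[:,560:])
```

```text
(400, 960, 3)
```

View pics/w1s.png

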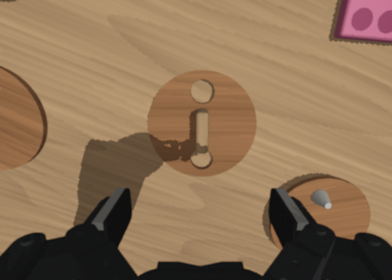

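View pics/w1o.png

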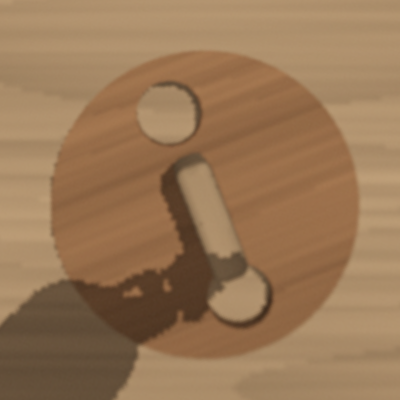

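```bash
python3 -c "
from h import *
plan(.5413,-.0287,.024,111)"
```

```text
t 1.65 pos [ 0.5454 -0.0269  0.2309] yaw -68.33 F [0.1 0.  0.4] w 0.999
shift cm [ 0.03  0.43 20.69] rot [-7.0000e-04  1.2000e-03 -3.1299e+00] turn deg 179.3 q7 -1.34
shift cm [ 0.03  0.43 20.69] rot [0.0008 0.0004 0.0117] turn deg -0.7 q7 -1.34
```

```bash
python3 -m creep '[[[0,0.4,5,0,0,0.01,1],[0,0.4,10,0,0,0.01,1],[0,0.4,14,0,0,0.01,1],[0,0.4,17,0,0,0.01,1],[0,0.4,17,0,0,0.01,1]]]'
python3 -c "
from h import *
plan(.5413,-.0287,.024,111)"
```

```text
t: 2.28
eef_pos: [0.5393, -0.0311, 0.0593]
tool_rot: [0.002, 0.823, -0.568, -0.002]
contact_force: [0.1, -0.0, 0.7]
gripper_width: 1.0
t 2.275 pos [ 0.5393 -0.0311  0.0593] yaw -69.16 F [ 0.1 -0.   0.7] w 1.0
shift cm [-0.15 -0.29  3.53] rot [ 1.8000e-03 -8.5000e-03  3.1388e+00] turn deg -179.8 q7 -1.43
shift cm [-0.15 -0.29  3.53] rot [ 0.0054  0.0011 -0.0027] turn deg 0.2 q7 -1.43
```

```bash
python3 -m creep '[[[0,-0.1,2,0,0,0,1],[0,-0.2,3.4,0,0,0,1],[0,-0.2,3.5,0,0,0,1],[0,-0.2,3.5,0,0,0,0],[0,-0.2,3.5,0,0,0,0],[0,-0.2,3.5,0,0,0,0],[0,-0.2,3.5,0,0,0,0],[0,-0.2,3.5,0,0,0,0],[0,-0.2,3.5,0,0,0,0]]]' 60
python3 -c "
from h import *
plan(.5413,-.0287,.024,111)"
```

```text
t: 3.4
eef_pos: [0.544, -0.0285, 0.0268]
tool_rot: [-0.0, 0.824, -0.567, 0.0]
contact_force: [0.2, -0.0, 6.3]
gripper_width: 0.201
t 3.4 pos [ 0.544  -0.0285  0.0268] yaw -69.04 F [ 0.2 -0.   6.3] w 0.201
shift cm [-0.08  0.26  0.28] rot [-4.0000e-04  1.0000e-03  3.1409e+00] turn deg -180.0 q7 -1.46
shift cm [-0.08  0.26  0.28] rot [-0.0006 -0.0002 -0.0007] turn deg 0.0 q7 -1.46
```

```bash
python3 -m creep '[[[0,0,-2,0,0,0,0],[0,0,-5,0,0,0,0],[0,0,-9,0,0,0,0],[0,0,-13,0,0,0,0],[0,0,-13,0,0,0,0],[0,0,-13,0,0,0,0]]]'
python3 - <<'E'
from h import *
plan(.466,-.2768,.16,180-57.1)
for n in ("wrist","scene","top"):
    c=bot.calibration(n);im,d=bot.read_camera(n);np.savez(f"{n}2.npz",im=im,d=d);cv2.imwrite(f"pics/{n}2.png",im)
    if n=="wrist": print(c)
E
```

```text
t: 4.15
eef_pos: [0.5426, -0.0288, 0.1551]
tool_rot: [0.001, 0.824, -0.567, -0.001]
contact_force: [-0.7, 0.2, -3.8]
gripper_width: 0.202
t 4.15 pos [ 0.5426 -0.0288  0.1551] yaw -69.05 F [-0.7  0.2 -3.8] w 0.202
shift cm [20.42 16.02 -0.47] rot [ 1.1000e-03 -2.8000e-03  2.9331e+00] turn deg -168.1 q7 -1.39
shift cm [20.42 16.02 -0.47] rot [ 0.0019  0.0007 -0.2085] turn deg 11.9 q7 -1.39
{'mtx': array([[337.32239975,   0.        , 285.63570535],
       [  0.        , 337.32239975, 208.37596005],
       [  0.        ,   0.        ,   1.        ]]), 'dist_coeffs': array([-0.00185315,  0.        ,  0.        ,  0.        ,  0.        ]), 'rvec': array([-2.37408545,  1.63240863,  0.25176535]), 'tvec': array([-0.22074675,  0.45601627,  0.45538353])}
```

View pics/wrist2.png

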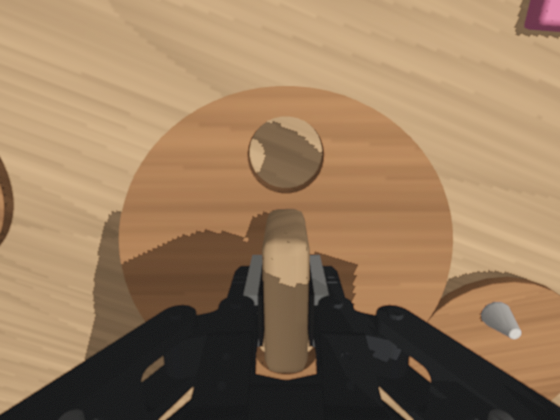

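View pics/scene2.png

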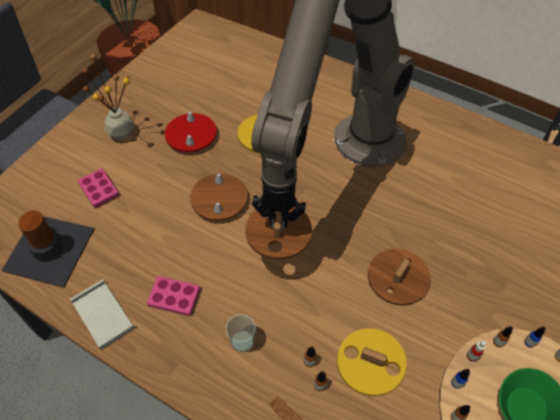

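Run:
```python
from h import *
c=bot.calibration("wrist")
c['rvec']=np.array([-2.37408545,  1.63240863,  0.25176535]);c['tvec']=np.array([-0.22074675,  0.45601627,  0.45538353])
h=ray(c,286,153,.1417);print("hole",h)
l,r=ray(c,119,240,.1417),ray(c,453,240,.1417);print(l,r,np.linalg.norm(l-r),(l+r)/2)
print("stud",ray(c,515,334,.058))
a=np.radians(20.95);print("tray centre by hole",h[:2]-.054*np.array([np.cos(a),np.sin(a)]))
# stud tips from top/scene
ct,cs=bot.calibration("top"),bot.calibration("scene")
# rough pixel of tips
for nm,cc in(("top",ct),("scene",cs)):
    im=np.load(nm+"0.npz")["im"]
    u,_=cv2.projectPoints(np.array([[.4664+.0455,-.2763+.029,.058],[.4664-.0455,-.2763-.029,.058]]),cc['rvec'],cc['tvec'],cc['mtx'],cc['dist_coeffs'])
    print(nm,u.reshape(-1,2).round(1))
```

```text
hole [ 0.59199986 -0.0099636   0.1417    ]
[0.52165802 0.05246482 0.1417    ] [ 0.58143553 -0.10329086  0.1417    ] 0.16683280349091534 [ 0.55154678 -0.02541302  0.1417    ]
stud [ 0.50799134 -0.2489851   0.058     ]
tray centre by hole [ 0.54156965 -0.02927146]
top [[333.6 188.8]
 [354.6 222.8]]
scene [[217.2 204. ]
 [218.6 174.7]]
```

```bash
python3 -m creep '[[[2,1.5,0,0,0,-0.02,0],[6,4.5,0,0,0,-0.06,0],[10,8,0,0,0,-0.1,0],[14,11,0,0,0,-0.15,0],[18,14,0,0,0,-0.2,0],[20,15.7,0,0,0,-0.208,0],[20.4,16,1,0,0,-0.208,0],[20.4,16,3,0,0,-0.208,0],[20.4,16,3,0,0,-0.208,0],[20.4,16,3,0,0,-0.208,0]]]'
python3 - <<'E'
from h import *
plan(.465,-.277,.11,180-57.1)
for n in ("wrist","scene","top"):
    c=bot.calibration(n);im,d=bot.read_camera(n);np.savez(f"{n}3.npz",im=im,d=d,**c);cv2.imwrite(f"pics/{n}3.png",im)
plan(.465,-.277,.11,180-57.1)
E
```

```text
t: 5.55
eef_pos: [0.4677, -0.2753, 0.1262]
tool_rot: [-0.0, 0.879, -0.477, -0.0]
contact_force: [0.1, -0.3, -2.2]
gripper_width: 0.205
t 5.55 pos [ 0.4677 -0.2753  0.1262] yaw -57.04 F [ 0.1 -0.3 -2.2] w 0.205
shift cm [-0.    0.32  1.62] rot [-1.0000e-03 -3.0000e-04 -3.1405e+00] turn deg 179.9 q7 -0.69
shift cm [-0.    0.32  1.62] rot [-0.0002  0.0007  0.0011] turn deg -0.1 q7 -0.69
t 5.7 pos [ 0.4678 -0.2761  0.1269] yaw -57.08 F [ 0.4  0.3 -1.4] w 0.199
shift cm [-0.08  0.29  1.69] rot [ 1.4000e-03 -1.0000e-03 -3.1413e+00] turn deg 180.0 q7 -0.69
shift cm [-0.08  0.29  1.69] rot [-0.0007 -0.0009  0.0003] turn deg -0.0 q7 -0.69
```

View pics/wrist3.png

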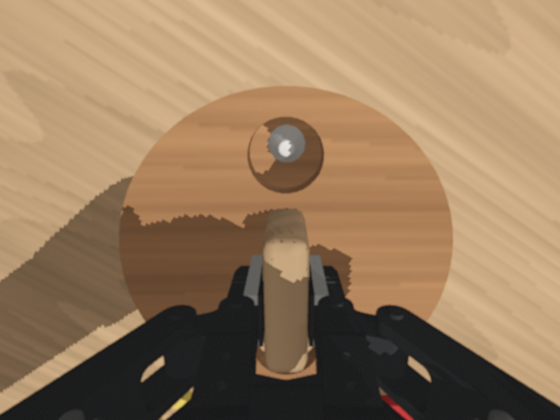

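View pics/scene3.png

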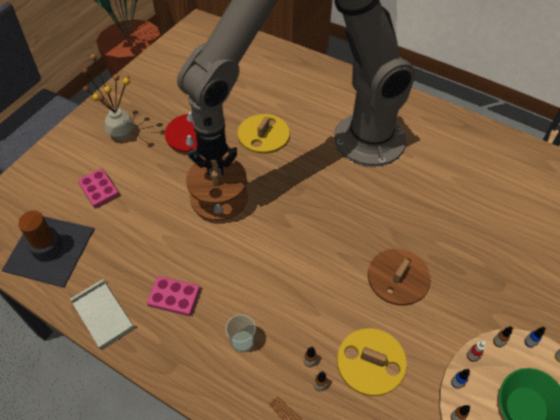

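View pics/top3.png

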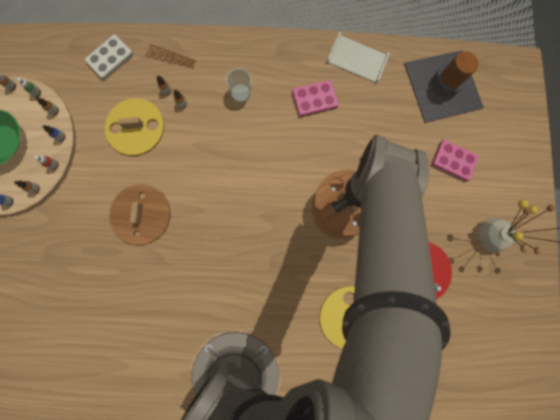

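Run:
```python
from h import *
D=dict(np.load("wrist3.npz")); 
zt=.1266-.0255+.012
t=ray(D,286.5,148,.058);h=ray(D,286,153,zt);print(t,h,(t-h)[:2]*1000)
X=np.array([np.cos(np.radians(-57.1)),np.sin(np.radians(-57.1))]);Y=np.array([X[1],-X[0]])
print("tool x,y mm",(t-h)[:2]@X*1000,(t-h)[:2]@Y*1000)
```

```text
[ 0.50831926 -0.24904681  0.058     ] [ 0.5120409  -0.24629236  0.1131    ] [-3.72164489 -2.75445381]
tool x,y mm 0.29119172348545463 4.620915910641404
```

```bash
python3 -m creep '[[[0,0.3,0.5,0,0,0,0],[0,0.3,1.5,0,0,0,0],[0,0.3,2.5,0,0,0,0],[0,0.3,3,0,0,0,0],[0,0.3,3,0,0,0,0],[0,0.3,3,0,0,0,0]]]'
python3 - <<'E'
from h import *
plan(.465,-.277,.11,180-57.1)
o=[]
for n,(u,v) in dict(wrist=(286,150),scene=(218,190)).items():
    c=bot.calibration(n);im,d=bot.read_camera(n);np.savez(f"{n}4.npz",im=im,d=d,**c)
    k=50 
    o.append(cv2.resize(im[v-k:v+k,u-k:u+k],(400,400),interpolation=cv2.INTER_CUBIC))
cv2.imwrite("pics/c4.png",np.hstack(o))
E
```

```text
t: 6.45
eef_pos: [0.4649, -0.2781, 0.0964]
tool_rot: [-0.0, 0.878, -0.478, 0.0]
contact_force: [0.2, -0.3, -3.5]
gripper_width: 0.201
t 6.45 pos [ 0.4649 -0.2781  0.0964] yaw -57.12 F [ 0.2 -0.3 -3.5] w 0.201
shift cm [-0.08 -0.07 -1.36] rot [-5.0000e-04  3.0000e-04  3.1412e+00] turn deg -180.0 q7 -0.7
shift cm [-0.08 -0.07 -1.36] rot [-0.0002 -0.0003 -0.0004] turn deg 0.0 q7 -0.7
```

View pics/c4.png

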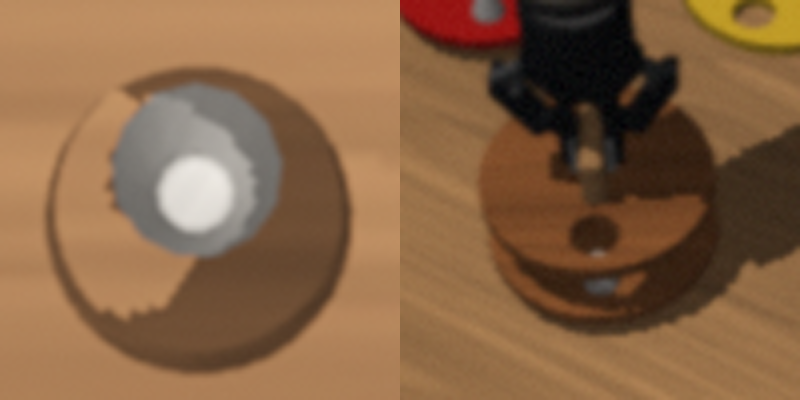

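Run:
```python
from h import *
D=dict(np.load("wrist4.npz")); 
zt=.0964-.0255+.012
t=ray(D,285,148.2,.058);h=ray(D,285.4,154.5,zt);f=ray(D,285.2,142,.028)
X=np.array([np.cos(np.radians(-57.1)),np.sin(np.radians(-57.1))]);Y=np.array([X[1],-X[0]])
print(t,h,"tool x,y mm",(t-h)[:2]@X*1000,(t-h)[:2]@Y*1000)
d=D["d"]; print(d[153-5:158,150:400:125], d[146:151,285], d[190:200,330])
P=lambda u,v,z: np.array([(u-285.636)/337.3,(v-208.376)/337.3,1])*z
```

```text
[ 0.50821068 -0.24924207  0.058     ] [ 0.50854692 -0.24931395  0.0829    ] tool x,y mm -0.24298542779360874 0.2432622762390329
[[0.23729572 0.18009451]
 [0.15538017 0.1808236 ]
 [0.156648   0.18021484]
 [0.15741563 0.18123475]
 [0.15469256 0.18280011]
 [0.15630642 0.18381809]
 [0.15606408 0.18669973]
 [0.15777203 0.18591455]
 [0.15616648 0.18926191]
 [0.15813118 0.19154847]] [0.17859773 0.17915796 0.18008244 0.17971945 0.17952654] [0.16146389 0.1624702  0.16259181 0.16287577 0.16223228 0.16267386
 0.16268414 0.16331558 0.16372778 0.16266236]
```

```bash
python3 -m creep '[[[0,0,1,0,0,0,0],[0,0,2,0,0,0,0],[0,0,2.5,0,0,0,0],[0,0,2.5,0,0,0,0]]]'
python3 -m creep '[[[0,0,0.6,0,0,0,0],[0,0,1.2,0,0,0,0],[0,0,1.4,0,0,0,0],[0,0,1.4,0,0,0,0]]]'
python3 - <<'E'
from h import *
plan(.465,-.277,.0535,180-57.1)
o=[]
for n,(u,v) in dict(wrist=(286,150),scene=(218,190)).items():
    c=bot.calibration(n);im,d=bot.read_camera(n)
    k=50 
    o.append(cv2.resize(im[v-k:v+k,u-k:u+k],(400,400),interpolation=cv2.INTER_CUBIC))
cv2.imwrite("pics/c5.png",np.hstack(o))
E
```

```text
t: 7.05
eef_pos: [0.4643, -0.2777, 0.0706]
tool_rot: [-0.0, 0.878, -0.478, -0.001]
contact_force: [-0.7, 0.6, -2.3]
gripper_width: 0.199
t: 7.55
eef_pos: [0.4646, -0.2779, 0.0571]
tool_rot: [-0.0, 0.878, -0.478, -0.0]
contact_force: [0.3, 0.3, -2.6]
gripper_width: 0.202
t 7.55 pos [ 0.4646 -0.2779  0.0571] yaw -57.12 F [ 0.3  0.3 -2.6] w 0.202
shift cm [-0.05 -0.09  0.36] rot [ 5.0000e-04 -2.0000e-04  3.1412e+00] turn deg -180.0 q7 -0.72
shift cm [-0.05 -0.09  0.36] rot [ 0.0001  0.0003 -0.0004] turn deg 0.0 q7 -0.72
```

View pics/c5.png

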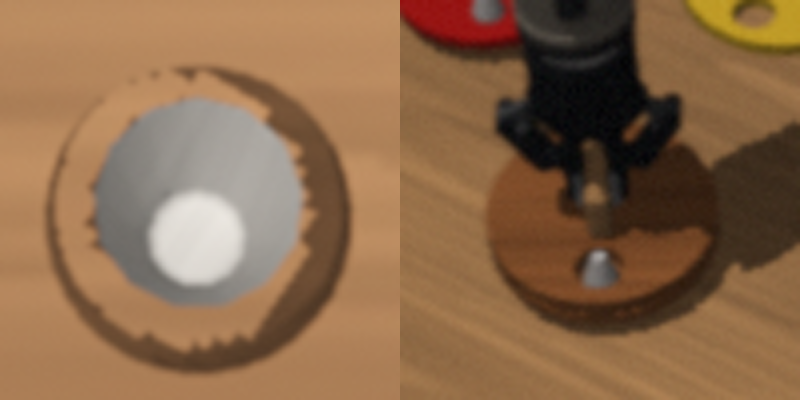

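The stud is centred in the front hole and the tray is a few mm above the plate. I'll lower it gently to contact.

```bash
python3 -m creep '[[[0,0,0.15,0,0,0,0],[0,0,0.3,0,0,0,0],[0,0,0.3,0,0,0,0]]]'
python3 -m creep '[[[0,0,0.1,0,0,0,0],[0,0,0.1,0,0,0,0]]]'
```

```text
t: 8.02
eef_pos: [0.4648, -0.2781, 0.0548]
tool_rot: [0.0, 0.878, -0.478, 0.0]
contact_force: [-1.8, 0.6, 3.5]
gripper_width: 0.2
t: 8.28
eef_pos: [0.4648, -0.278, 0.0547]
tool_rot: [0.0, 0.878, -0.478, 0.0]
contact_force: [-4.7, 1.8, 14.6]
gripper_width: 0.209
```

Contact came at TCP z 0.0547, which is 27.9 mm above the grasp height, so the underside is at the plate's 28 mm. I'll look once more before letting go.

Run:
```python
from h import *
plan(.465,-.277,.0535,180-57.1)
o=[]
for n,(u,v) in dict(wrist=(286,150),scene=(218,190)).items():
    c=bot.calibration(n);im,d=bot.read_camera(n)
    k=50 
    o.append(cv2.resize(im[v-k:v+k,u-k:u+k],(400,400),interpolation=cv2.INTER_CUBIC))
cv2.imwrite("pics/c6.png",np.hstack(o))
```

```text
t 8.275 pos [ 0.4648 -0.278   0.0547] yaw -57.13 F [-4.7  1.8 14.6] w 0.209
shift cm [-0.08 -0.08  0.12] rot [-8.000e-04 -3.000e-04  3.141e+00] turn deg -180.0 q7 -0.72
shift cm [-0.08 -0.08  0.12] rot [ 0.0002 -0.0005 -0.0006] turn deg 0.0 q7 -0.72
```

View pics/c6.png

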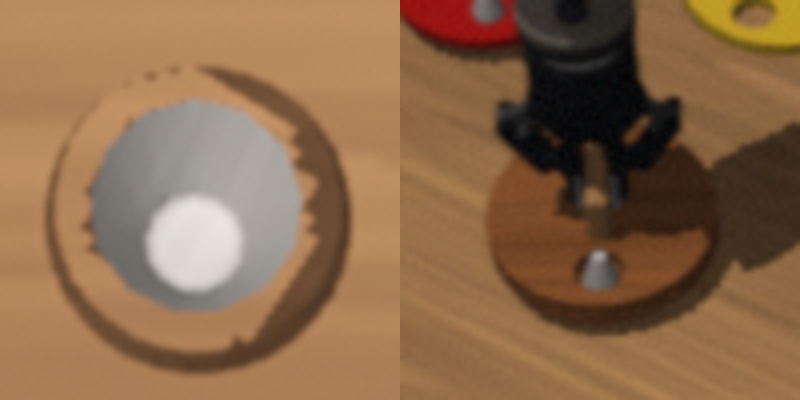

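Seated: the stud foot is visible in the hole, and there is no gap to the plate. I'll ease off the press by 1 mm, open, then retreat straight up.

```bash
python3 -m creep '[[[0,0,-0.1,0,0,0,0],[0,0,-0.1,0,0,0,1],[0,0,-0.1,0,0,0,1],[0,0,-0.1,0,0,0,1],[0,0,-0.1,0,0,0,1],[0,0,-0.1,0,0,0,1],[0,0,-0.1,0,0,0,1]]]'
python3 -m creep '[[[0,0,-1,0,0,0,1],[0,0,-3,0,0,0,1],[0,0,-7,0,0,0,1],[0,0,-11,0,0,0,1],[0,0,-15,0,0,0,1],[0,0,-15,0,0,0,1],[0,0,-15,0,0,0,1]]]'
python3 - <<'E'
from h import *
o=[]
for n,(u,v) in dict(wrist=(286,200),scene=(218,190)).items():
    c=bot.calibration(n);im,d=bot.read_camera(n);np.savez(f"{n}7.npz",im=im,d=d,**c)
    if n=="wrist": a=ortho(im,c,.465,-.2775,.04,s=.00055); cv2.imwrite("pics/w7.png",im)
    else: a=cv2.resize(im[v-60:v+60,u-60:u+60],(400,400),interpolation=cv2.INTER_CUBIC)
    o.append(a)
cv2.imwrite("pics/c7.png",np.hstack(o))
# flatness from wrist depth
D=np.load("wrist7.npz");R=cv2.Rodrigues(D["rvec"])[0];K=D["mtx"]
v,u=np.mgrid[0:420,0:560];d=D["d"]
P=np.stack([(u-K[0,2])/K[0,0]*d,(v-K[1,2])/K[1,1]*d,d],-1).reshape(-1,3)
W=(P-D["tvec"])@R; r=np.hypot(W[:,0]-.465,W[:,1]+.2775)
m=(r<.08)&(abs(W[:,2]-.04)<.008)&(d.ravel()>0); A=np.c_[W[m,0]-.465,W[m,1]+.2775,np.ones(m.sum())]
s=np.linalg.lstsq(A,W[m,2],rcond=None)[0]; print("tilt deg",np.degrees(s[:2]),"z top",s[2],m.sum())
E
```

```text
t: 9.25
eef_pos: [0.4647, -0.278, 0.0543]
tool_rot: [-0.0, 0.878, -0.478, 0.0]
contact_force: [-0.4, -0.3, -0.3]
gripper_width: 1.001
t: 10.12
eef_pos: [0.4643, -0.2779, 0.2043]
tool_rot: [0.0, 0.878, -0.478, -0.0]
contact_force: [-0.5, 0.5, -0.2]
gripper_width: 0.997
tilt deg [0.00501817 0.04549941] z top 0.040078427893918904 19549
```

View pics/c7.png

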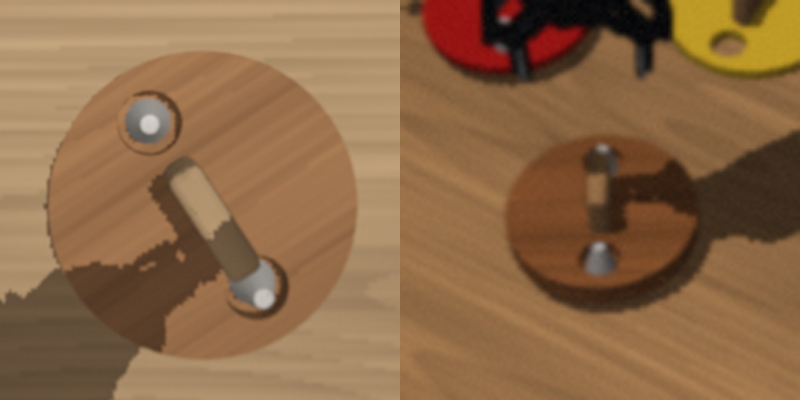

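Both studs stand in the holes. The tray's top is at z = 40.1 mm (expected 40), with a tilt under 0.1°, and the gripper is clear.

```bash
python3 -c "
from station import bot
print(bot.hand_in())"
```

```text
the job is handed in; nothing more can be done
None
```

The tray with the two large holes is back on the turntable base, fully home and flat, and I handed the job in at about 10.2 s.

- **Moves:** I gripped its block, lifted it, turned it about 12° to line up with the studs, and lowered it to contact. I let go only then and retreated straight up. The small-hole tray, the yellow look-alikes and the red hub were not touched.
- **Last checks:** Both studs show through the holes. The tray's top measured 40.1 mm high against 40 expected, with a tilt under 0.1°. The gripper was open, about 15 cm above, with a force reading near zero.
- **Disagreement:** The fixed cameras and the wrist camera differed by about 3 mm on where the base is. I trusted the wrist camera's view of the stud inside the hole, and the tray then lowered without catching. It touched down at the expected height, and the press on the plate peaked at about 15 N.

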